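# Find the knife with the loose handle and put it out of use

## Robot

A 7-joint arm with a two-finger parallel gripper is mounted at the origin on the work surface. World frame = base frame: x ahead of the robot, y to its left, z up, the work surface at z = 0. Lengths are in m, angles in rad, forces in N, time in s.
With the tool pointing down it reaches from about 0.35 to 0.9 m from the base axis. Payload 7.2 kg.
Tool frame: the origin (TCP) lies on the mounting face of the last link; the fingertips stand 182 mm ahead of it and the grasp point (between the pads) lies 163 mm ahead of it (r.grip_depth is the distance from the TCP to the grasp point, in m); z points along the fingers, y is the line along which they close (so a half turn about z gives the same grasp; the last joint's range is limited). The gripper opens to 88 mm and grips with 3 to 60 N. Pads are 20 mm wide; open, the fingers measure 115 mm over their backs; the gripper's body (75 mm by 178 mm) begins 61 mm behind the grasp point.
Start: joints at [1.28, 0.411, -0.013, 1.596, 0.006, 1.134, -0.082], TCP at [0.138, -0.61, 0.405] pointing down, gripper open.
Joint ranges: [-2.95, 2.95], [-0.29, 1.99], [-1.47, 1.44], [0.14, 2.54], [-1.03, 4.17], [0.13, 1.85], [-2.86, 2.86]. Speed limits (rad/s): [2.39, 2.39, 3.01, 3.01, 3.14, 3.14, 3.14].

## Interface

Orientations are given as a unit quaternion [x, y, z, w].
In Python, from bench import r, eyes, workorder gives the robot as it stands. The module is installed in compiled form; this text tells all that it offers.
- The arm moves only by the shell command python3 -m creep 'ROWS'. ROWS is JSON, a list of rows, each a list of 3 entries, a list of its own where there are three numbers: the shift along the tool's x, y, z in mm, then the turn about the tool's z in degrees, then the finger opening in mm, from 0 to 87.8. In form: [[[x, y, z], roll, jaw], ...]. A call has 1 to 20 rows; each row is the pose to reach, as a shift and turn from the pose commanded when the call began, along the tool's axes at that moment; what a row does not reach only later rows make up. A row lasts 1/12 s, in which the tool goes at most 41.7 mm and 7.16 degrees, less where a joint would pass 70% of its speed; a pose out of reach is approached as far as the arm can. A call with a gripper value outside its range is refused whole. The fingers move at their own pace and stop on an object; the grip force is fixed at half the most. Time passes only in rows, so rows that repeat a pose let the fingers close. It gives the time, the measured TCP pose, the force, the opening and the grip force at its end, in the units of the state.
- r.state(): the state, without advancing time (a new reading comes with each control period).
- eyes.capture(name): name is "scene" or "side" or "wrist"; returns a dict with "color" (480x640x3 uint8, blue, green, red), "depth" (480x640 float32, m along the optical axis (not along the pixel's ray), 0 where there is no reading), "camera_matrix" (3x3 intrinsics, pixels), "dist_coeffs" ([k1, k2, p1, p2, k3] as OpenCV has them; the pictures are not rectified), "R" (3x3) and "t" (3): a world point X has camera coordinates R X + t. Camera axes: x right, y down, z forward; pixel columns grow to the right and rows downward; lengths in m; the calibration is good to about 2 mm. A picture is of the moment at which its call begins.
- workorder.finish_job(): hands the job in; it is judged then, once.
The state is a dict: "clock": time; "joint_positions": joint angles; "joint_vel": joint speeds; "effort": joint torques, N m; "position": TCP position; "tcp_rot": TCP orientation; "ft_force": force on the tool from outside, world axes, zero at the start; "ft_torque": the same for the moment, N m; "width": finger opening in m; "grip_force": force on a finger pad.
Only numpy, scipy, OpenCV 4.12 (cv2) and the standard library are available. Lean on these libraries where they do the work, as an engineer would, in place of code of your own. Each camera call takes 0.05 s, during which the arm holds its last target. There are 200 camera calls.

## Task

One of the three kitchen knives standing in the black block has a loose handle. Wiggle the handles along the row, first to the robot's left and then to its right, to feel which one has play, and leave the loose one leaning over to the right. Then stand the red stand upright on the bench, close in front of that knife, on the robot's side of the block, and let go of it.

Things in the scene. Friction and masses are not known exactly. Their poses are not given: they have to be found in the camera images.
- white_handle (a point): Foot of the white knife handle (leftmost to the robot), on its pivot, 100 mm above the bench; fixed. All handles: top 100 mm above here (lowest 18 mm bare blade), 18 mm thick along the row, 26 mm across it; the top 12 mm is 19 by 30. Axes: x across the row, away from the robot's side; y along the row to the robot's left; z up the handle, leaning with it. Exactly one handle is loose, varying from run to run; colour tells nothing.
- yellow_handle (a point): Foot of the yellow knife handle (middle), on its pivot, 100 mm above the bench; fixed. Axes as for white. The loose handle leans up to 14 degrees (25 mm at its top) either way along the row, with about 1 N at the top, stops there and stays where it is left; lean it at least 7 degrees each way. The two sound ones give under 2 degrees, then stop hard. All start upright and none can be drawn out.
- blue_handle (a point): Foot of the blue knife handle (rightmost to the robot), on its pivot, 100 mm above the bench; fixed. Axes as for white. The black block is fixed, 330 mm long, 70 mm deep and 100 mm high; the three handles stand 120 mm apart in a straight row along the middle of its top, the row roughly across the robot's view.
- red_stand: Loose stand, 210 mm tall, about 0.25 kg: black disc foot 60 mm across, 12 mm thick; 12 mm black rod; red upright round head to grip, 28 mm across, 147 to 210 mm above the underside. Origin: centre of the underside; z up. It starts upright on the bench left or right of the block; a green stand of the same shape, not wanted, is on the other side.
There are look-alikes about, which are no part of the job. Leave any blue or orange look-alike of the red_stand alone.

How it is judged:
By the outcome, as a careful person would: the job done as asked, in the order asked, and still so for the second after the job is handed in, with the robot touching nothing.
It also fails if it takes over 64 s, if anything falls off the work surface, if the arm or the gripper's body presses on something with over 40 N, if the wrist force passes 120 N, or if a joint passes its speed limit or range.

## Working session

There is one attempt and no reset: what is moved stays moved. The work goes in short steps, Python scripts to look and compute and a shell command to move; the robot and the scene stay as the last step left them, time stands still between calls to the robot, and variables do not carry over. Pictures are saved under pics/ and viewed, at most 10 in all, crops included, and the job is handed in when it is done.

```bash
mkdir -p pics; cat > h.py <<'E'
import numpy as np, cv2
from bench import r, eyes
def cloud(c):
    K=np.array(c["camera_matrix"]);D=np.array(c["dist_coeffs"])
    v,u=np.mgrid[0:480,0:640]
    p=cv2.undistortPoints(np.stack([u,v],-1).reshape(-1,1,2).astype(np.float64),K,D).reshape(480,640,2)
    d=c["depth"].astype(float)
    X=np.dstack([p[...,0]*d,p[...,1]*d,d])
    W=(X-np.array(c["t"]).ravel())@np.array(c["R"])
    W[d==0]=np.nan
    return W
E
python3 - <<'E'
from h import *
s=r.state();print(s)
ims=[]
for n in ("scene","side"):
    c=eyes.capture(n);np.savez(n+".npz",**{k:np.array(v) for k,v in c.items()})
    cv2.imwrite(f"pics/{n}0.png",c["color"]);print(n,(-np.array(c["R"]).T@np.array(c["t"]).ravel()).round(3))
E
```

```text
{'clock': 0.0, 'joint_positions': array([ 1.27979234,  0.41189979, -0.01270989,  1.5969876 ,  0.00561098,
        1.13431681, -0.08219273]), 'joint_vel': array([-1.23630080e-03,  9.49766519e-04, -1.55502889e-03, -4.93069809e-05,
       -2.96339997e-04,  4.44901239e-04,  1.23374814e-03]), 'effort': array([-5.83787141e-05, -5.87972045e+01,  6.41762093e-01, -2.91083175e+01,
       -5.37914084e-02,  1.84882904e-02,  9.29483349e-05]), 'position': array([ 0.1380365 , -0.60936249,  0.40383205]), 'tcp_rot': array([ 9.93798996e-01,  1.11188732e-01, -1.48102440e-04, -7.73887658e-04]), 'ft_force': array([-0.84389937,  0.19184382,  0.04700407]), 'ft_torque': array([-0.01905603,  0.00644238,  0.00443367]), 'grip_force': 0.0, 'width': 0.08767340315256235}
scene [0.892 0.344 0.804]
side [0.46  0.829 0.702]
```

View pics/scene0.png

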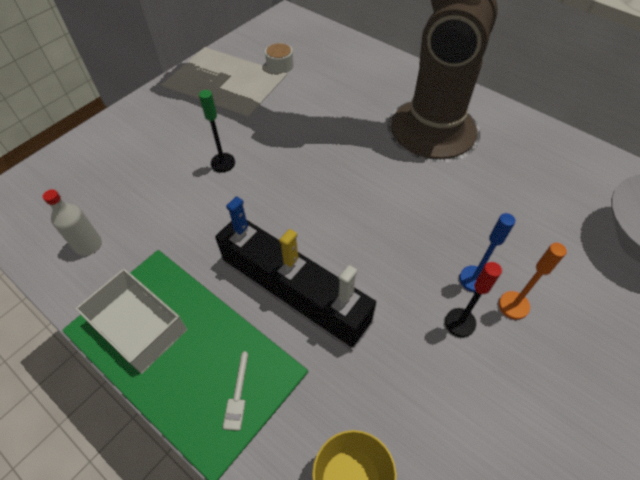

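View pics/side0.png

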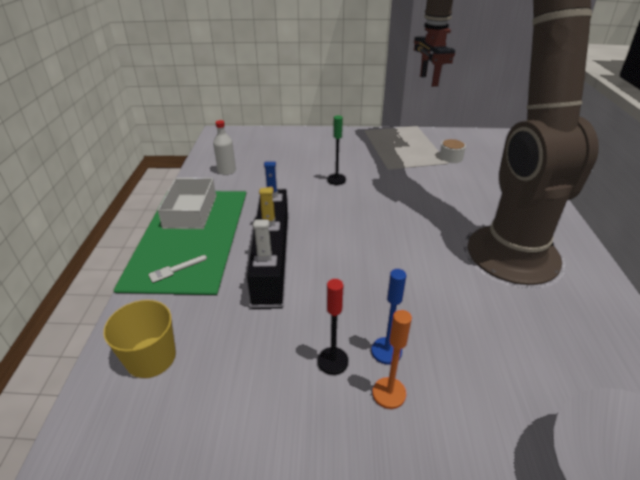

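Scene: the red stand has its head at (487,278) and black foot at (460,322). Things that could be mistaken for it are the blue stand (503,228), the orange stand (552,258), the green stand (208,105) and the red bottle cap (53,197). The handles are blue (237,215), yellow (289,248) and white (346,287). In the side view the red head is at (335,297) and its foot at (333,360). I choose the red head on a black rod and foot.

```bash
cat > m.py <<'E'
from h import *
def masks(c):
    h=cv2.cvtColor(c["color"],cv2.COLOR_BGR2HSV);H,S,V=[h[...,i].astype(int) for i in range(3)]
    return dict(red=((H<5)|(H>174))&(S>170)&(V>60),blue=(H>105)&(H<128)&(S>150),yellow=(H>18)&(H<33)&(S>140),
      green=(H>50)&(H<85)&(S>130),orange=(H>5)&(H<17)&(S>170),white=(S<50)&(V>110),black=(V<45))
def report(c):
    W=cloud(c);
    for k,m in masks(c).items():
        if k=="black": continue
        zmin=.11
        m=m&(W[...,2]>zmin)&(W[...,2]<.24)&(np.hypot(W[...,0],W[...,1])>.3)
        n,l,st,ce=cv2.connectedComponentsWithStats(m.astype(np.uint8))
        for i in range(1,n):
            if st[i,4]<40: continue
            P=W[l==i];print(k,ce[i].round(),st[i,4],"med",np.median(P,0).round(3),"lo",np.percentile(P,3,0).round(3),"hi",np.percentile(P,97,0).round(3))
def tri(obs):
    # obs: list of (c,(u,v)); least squares crossing of rays
    A=np.zeros((3,3));b=np.zeros(3)
    for c,uv in obs:
        R=np.array(c["R"]);o=-R.T@np.array(c["t"]).ravel()
        p=cv2.undistortPoints(np.array([[uv]],float),np.array(c["camera_matrix"]),np.array(c["dist_coeffs"])).ravel()
        d=R.T@np.array([*p,1]);d/=np.linalg.norm(d);M=np.eye(3)-np.outer(d,d);A+=M;b+=M@o
    return np.linalg.solve(A,b)
E
python3 - <<'E'
from m import *
C={n:dict(np.load(n+".npz")) for n in("scene","side")}
for n in C: print(n);report(C[n])
# block top plane: black at z .09-.11
P=[]
for n in C:
    W=cloud(C[n]);m=masks(C[n])["black"]&(abs(W[...,2]-.1)<.006)&(W[...,0]>.3);P.append(W[m][:,:2]);print(n,m.sum(),W[m].mean(0))
    q=W[m][:,:2].astype(np.float32);print(cv2.minAreaRect(q))
c=C["scene"]["color"];cv2.imwrite("pics/crop.png",cv2.resize(c[200:350,420:620],None,fx=4,fy=4))
E
```

```text
scene
red [ 51. 197.] 162 med [ 0.793 -0.387  0.17 ] lo [ 0.783 -0.403  0.159] hi [ 0.803 -0.379  0.172]
red [487. 277.] 478 med [0.461 0.328 0.198] lo [0.443 0.317 0.156] hi [0.464 0.339 0.212]
blue [237. 215.] 385 med [ 0.61  -0.08   0.178] lo [ 0.595 -0.091  0.13 ] hi [ 0.618 -0.077  0.201]
blue [501. 230.] 466 med [0.357 0.303 0.19 ] lo [0.34  0.292 0.121] hi [0.36  0.313 0.211]
yellow [289. 247.] 428 med [0.606 0.039 0.18 ] lo [0.589 0.027 0.13 ] hi [0.612 0.042 0.202]
green [208. 104.] 297 med [ 0.445 -0.328  0.192] lo [ 0.432 -0.343  0.155] hi [ 0.453 -0.324  0.211]
orange [549. 260.] 539 med [0.361 0.393 0.191] lo [0.345 0.383 0.122] hi [0.365 0.404 0.211]
white [623.   5.] 429 med [-0.559  0.235  0.184] lo [-0.61   0.172  0.182] hi [-0.533  0.274  0.187]
white [ 67. 214.] 370 med [ 0.791 -0.38   0.119] lo [ 0.769 -0.394  0.11 ] hi [ 0.815 -0.369  0.135]
white [349. 274.] 208 med [0.592 0.154 0.2  ] lo [0.58  0.144 0.174] hi [0.607 0.162 0.202]
side
red [334. 297.] 429 med [0.45  0.339 0.193] lo [0.439 0.323 0.156] hi [0.46  0.341 0.212]
blue [270. 173.] 150 med [ 0.602 -0.08
[... 541 characters left out ...]
]
white [612.  27.] 1085 med [-1.104 -1.753  0.178] lo [-1.23  -1.767  0.114] hi [-0.981 -1.738  0.237]
white [607.  66.] 1261 med [-0.646 -1.045  0.187] lo [-0.888 -1.3    0.184] hi [-0.534 -0.563  0.19 ]
white [222. 138.] 176 med [ 0.787 -0.383  0.122] lo [ 0.77  -0.396  0.111] hi [ 0.811 -0.366  0.148]
white [263. 232.] 279 med [0.587 0.158 0.184] lo [0.579 0.145 0.129] hi [0.605 0.161 0.203]
scene 4073 [0.60380265 0.05107223 0.10002771]
((0.5448728203773499, -0.005842328071594238), (0.6692445874214172, 0.19795332849025726), 88.5308609008789)
side 1151 [0.58331417 0.09657158 0.10109198]
((0.537710428237915, -0.0036030113697052), (0.6723138093948364, 0.19016370177268982), 89.3143539428711)
```

View pics/crop.png

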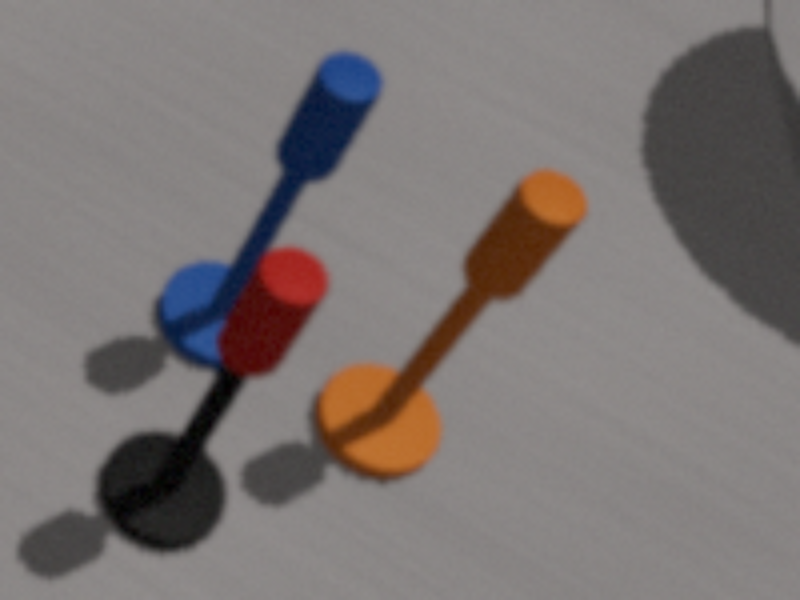

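The crop confirms the red head on a black rod and disc. It is clear of blue and orange, at about (0.449, 0.327). From the handle tops: white (0.593,0.153), yellow (0.599,0.034), blue (0.605,-0.084). I'll start with blue.

```bash
cat > go.py <<'E'
import sys
from h import *
from scipy.spatial.transform import Rotation as Ro
def go(x,y,ztip,th=2.9):
    s=r.state();R=Ro.from_quat(s["tcp_rot"]).as_matrix();t=np.array([x,y,ztip+.182])-s["position"]
    print("shift mm",(R.T@t*1000).round(1),"roll",round(np.degrees(np.arctan2(R[1,0],R[0,0]))-th,1),"F",s["ft_force"].round(2),"tcp",s["position"].round(4),"t",s["clock"])
if __name__=="__main__": go(*map(float,sys.argv[1:]))
E
python3 go.py .605 -.084 .27
```

```text
shift mm [ 571.5 -409.3  -47.6] roll 9.9 F [ 0.94 -0.23 -0.72] tcp [ 0.138  -0.6094  0.4039] t 0.1
```

```bash
python3 -m creep '[[[0,0,-47],0,60],[[0,0,-47],0,60],[[571,-409,-47],10,40],[[571,-409,-47],10,40],[[571,-409,-47],10,40],[[571,-409,-47],10,40],[[571,-409,-47],10,40],[[571,-409,-47],10,40],[[571,-409,-47],10,40],[[571,-409,-47],10,40],[[571,-409,-47],10,40],[[571,-409,-47],10,40],[[571,-409,-47],10,40],[[571,-409,-47],10,40],[[571,-409,-47],10,40],[[571,-409,-47],10,40],[[571,-409,-47],10,40],[[571,-409,-47],10,40],[[571,-409,-47],10,40],[[571,-409,-47],10,40]]'; python3 go.py .605 -.084 .172
```

```text
clock: 1.77
position: [0.6077, -0.077, 0.4511]
tcp_rot: [1.0, 0.029, 0.001, -0.002]
ft_force: [-1.4, 1.6, -0.3]
width: 0.0399
grip_force: 0.0
shift mm [-3.3  7.3 97. ] roll 0.4 F [-1.43  1.59 -0.27] tcp [ 0.6077 -0.077   0.4511] t 1.7667
```

```bash
python3 -m creep '[[[0,0,0],0,40],[[0,0,0],0,40]]'; python3 go.py .605 -.084 .172
```

```text
clock: 1.93
position: [0.6044, -0.0851, 0.4512]
tcp_rot: [1.0, 0.024, -0.0, 0.0]
ft_force: [-0.9, -0.8, -0.3]
width: 0.0398
grip_force: 0.0
shift mm [ 0.8 -1.1 97.2] roll -0.1 F [-0.93 -0.81 -0.26] tcp [ 0.6044 -0.0851  0.4512] t 1.9333
```

```bash
python3 -m creep '[[[1,-1,35],0,40],[[1,-1,70],0,40],[[1,-1,98],0,40],[[1,-1,98],0,30],[[1,-1,98],0,30],[[1,-1,98],0,30]]'; python3 - <<'E'
from h import *
c=eyes.capture("scene");a=c["color"][150:330,180:400]
d=eyes.capture("wrist")["color"]
cv2.imwrite("pics/b1.png",np.hstack([cv2.resize(a,(390,480)),cv2.resize(d,(400,300))[:, :400] if 0 else cv2.copyMakeBorder(cv2.resize(d,(400,300)),0,180,0,0,0)]))
E
python3 go.py .605 -.084 .172
```

```text
clock: 2.43
position: [0.6058, -0.0845, 0.3556]
tcp_rot: [1.0, 0.023, 0.001, 0.0]
ft_force: [-1.1, -0.1, 0.1]
width: 0.0301
grip_force: 0.0
shift mm [-1.1 -0.   2.2] roll -0.2 F [ 0.77 -0.95  0.97] tcp [ 0.6061 -0.084   0.3562] t 2.5333
```

View pics/b1.png

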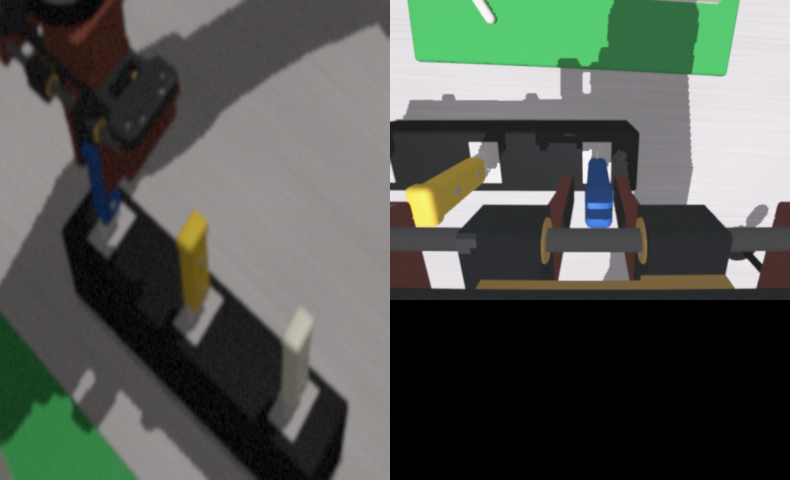

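The open fingers straddle the blue handle, which is at (598,195) in the composite's wrist half. Now I push left.

```bash
python3 -m creep '[[[0,-5,0],0,30],[[0,-8,0],0,30],[[0,-10,0],0,30],[[0,-10,0],0,30],[[0,-10,0],0,30]]'; python3 -m creep '[[[0,-1,0],0,30],[[0,-1,0],0,30],[[0,-1,0],0,30]]'
```

```text
clock: 2.95
position: [0.6051, -0.073, 0.3538]
tcp_rot: [1.0, 0.024, 0.0, -0.0]
ft_force: [0.3, -0.7, 0.2]
width: 0.03
grip_force: 0.0
clock: 3.2
position: [0.605, -0.0724, 0.3535]
tcp_rot: [1.0, 0.024, -0.0, -0.0]
ft_force: [0.4, -0.2, -0.2]
width: 0.0297
grip_force: 0.0
```

```bash
python3 -m creep '[[[0,-4,0],0,30],[[0,-4,0],0,30],[[0,-4,0],0,30]]';  python3 - <<'E'
from h import *
d=eyes.capture("wrist")["color"]
cv2.imwrite("pics/b2.png",d[150:480,200:640])
E
```

```text
clock: 3.45
position: [0.6048, -0.0681, 0.3536]
tcp_rot: [1.0, 0.024, -0.0, -0.0]
ft_force: [-0.5, -0.3, -0.4]
width: 0.0299
grip_force: 0.0
```

View pics/b2.png

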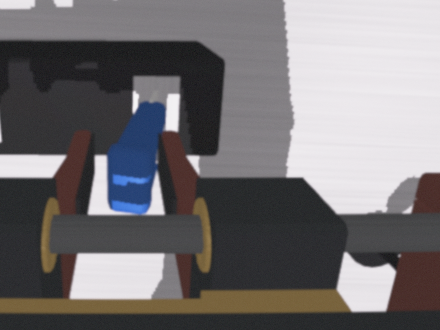

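Blue leans left with almost no force, so it is the loose one. I'll lean it further left, then over to the right.

```bash
python3 -m creep '[[[0,-3,0],0,30],[[0,-5,0],0,30],[[0,-5,0],0,30],[[0,-5,0],0,30]]';  python3 -m creep '[[[0,10,0],0,30],[[0,20,0],0,30],[[0,30,0],0,30],[[0,36,0],0,30],[[0,39,0],0,30],[[0,39,0],0,30],[[0,39,0],0,30]]'; python3 go.py .604 -.106 .172
```

```text
clock: 3.83
position: [0.6045, -0.0636, 0.3536]
tcp_rot: [1.0, 0.024, -0.0, 0.0]
ft_force: [-0.2, -1.7, -1.1]
width: 0.0298
grip_force: 0.7
clock: 4.42
position: [0.6064, -0.1028, 0.3535]
tcp_rot: [1.0, 0.024, -0.0, -0.0]
ft_force: [0.3, -0.2, 0.0]
width: 0.0302
grip_force: 0.0
shift mm [-2.5  3.1 -0.5] roll -0.2 F [ 0.26 -0.19  0.04] tcp [ 0.6064 -0.1028  0.3535] t 4.4167
```

```bash
python3 -m creep '[[[0,3,0],0,30],[[0,4,0],0,30],[[0,4,0],0,30],[[0,4,0],0,30]]'; python3 -m creep '[[[0,-3,0],0,36],[[0,-3,0],0,36],[[0,-3,-30],0,36],[[0,-3,-65],0,36],[[0,-3,-100],0,36],[[0,-3,-100],0,36],[[0,-3,-100],0,36]]'; python3 - <<'E'
from m import *
c=eyes.capture("scene");s=eyes.capture("side")
for c in (c,s): print();report(c)
E
python3 go.py .449 .327 .28
```

```text
clock: 4.75
position: [0.6067, -0.1063, 0.3536]
tcp_rot: [1.0, 0.024, -0.0, 0.0]
ft_force: [-0.1, -0.1, -0.0]
width: 0.0297
grip_force: 0.0
clock: 5.33
position: [0.6068, -0.1031, 0.4561]
tcp_rot: [1.0, 0.024, 0.002, 0.0]
ft_force: [-0.8, -0.2, -0.7]
width: 0.0359
grip_force: 0.0

red [ 51. 197.] 159 med [ 0.794 -0.387  0.17 ] lo [ 0.783 -0.403  0.159] hi [ 0.804 -0.379  0.172]
red [487. 277.] 473 med [0.461 0.328 0.198] lo [0.443 0.317 0.156] hi [0.465 0.339 0.211]
blue [233. 212.] 455 med [ 0.609 -0.093  0.173] lo [ 0.595 -0.107  0.13 ] hi [ 0.618 -0.084  0.2  ]
blue [501. 230.] 455 med [0.357 0.303 0.191] lo [0.341 0.293 0.122] hi [0.36  0.313 0.212]
yellow [289. 247.] 422 med [0.606 0.038 0.181] lo [0.59  0.026 0.132] hi [0.612 0.042 0.201]
orange [549. 260.] 530 med [0.361 0.393 0.191] lo [0.344 0.383 0.123] hi [0.365 0.404 0.211]
white [623.   5.] 442 med [-0.559  0.234  0.184] lo [-0.611  0.171  0.182] hi [-0.533  0.274  0.187]
white [ 66. 214.] 387 med [ 0.791 -0.38   0.12 ] lo [ 0.769 -0.394  0.111] hi [ 0.815 -0.369  0.138]
white [349. 274.] 225 med [0.593 0.155 0.199] lo [
[... 614 characters left out ...]
te [107.  42.] 6916 med [ 1.707 -1.601  0.175] lo [ 1.025 -1.763  0.114] hi [ 1.717 -0.755  0.236]
white [333.  21.] 2762 med [ 0.452 -1.751  0.176] lo [ 0.166 -1.766  0.113] hi [ 0.739 -1.736  0.236]
white [611.  27.] 1143 med [-1.099 -1.752  0.176] lo [-1.229 -1.767  0.114] hi [-0.97  -1.738  0.236]
white [604.  65.] 1490 med [-0.635 -1.045  0.187] lo [-0.884 -1.3    0.184] hi [-0.535 -0.566  0.19 ]
white [222. 137.] 177 med [ 0.787 -0.382  0.122] lo [ 0.768 -0.396  0.111] hi [ 0.81  -0.367  0.148]
white [263. 233.] 312 med [0.588 0.158 0.183] lo [0.579 0.146 0.127] hi [0.605 0.161 0.202]
shift mm [-136.2 -437.4   -9. ] roll -0.1 F [-0.43 -0.59 -1.81] tcp [ 0.6062 -0.1033  0.4529] t 5.4333
```

```bash
python3 - <<'E'
from m import *
for n in("scene","side"):
    c=eyes.capture(n);W=cloud(c)
    m=masks(c)["blue"]&(W[...,2]>.125)&(W[...,2]<.21)&(W[...,0]>.56);P=W[m]
    for a in np.arange(.125,.205,.015):
        q=P[(P[:,2]>=a)&(P[:,2]<a+.015)]
        if len(q)>4: print(n,a.round(3),len(q),np.percentile(q[:,1],[5,50,95]).round(4))
E
```

```text
scene 0.125 57 [-0.0941 -0.0851 -0.0829]
scene 0.14 80 [-0.095  -0.0876 -0.0855]
scene 0.155 75 [-0.097  -0.09   -0.0877]
scene 0.17 74 [-0.1011 -0.0934 -0.0911]
scene 0.185 150 [-0.1082 -0.0972 -0.0935]
scene 0.2 12 [-0.106  -0.0985 -0.0954]
side 0.125 8 [-0.0887 -0.0858 -0.0846]
side 0.14 38 [-0.0927 -0.0893 -0.0857]
side 0.155 33 [-0.0937 -0.091  -0.0881]
side 0.17 35 [-0.0979 -0.0945 -0.0912]
side 0.185 49 [-0.0999 -0.0961 -0.0939]
side 0.2 8 [-0.0992 -0.0976 -0.094 ]
```

```bash
python3 -m creep '[[[0,0,-10],0,60],[[-136,-437,-10],0,60],[[-136,-437,-10],0,60],[[-136,-437,-10],0,60],[[-136,-437,-10],0,60],[[-136,-437,-10],0,60],[[-136,-437,-10],0,60],[[-136,-437,-10],0,60],[[-136,-437,-10],0,60],[[-136,-437,-10],0,60],[[-136,-437,-10],0,60],[[-136,-437,-10],0,60],[[-136,-437,-10],0,60],[[-136,-437,-10],0,60],[[-136,-437,-10],0,60],[[-136,-437,-10],0,60],[[-136,-437,-10],0,60],[[-136,-437,-10],0,60]]'; python3 go.py .449 .327 .165
```

```text
clock: 7.03
position: [0.4504, 0.3252, 0.4636]
tcp_rot: [1.0, 0.023, 0.0, 0.0]
ft_force: [0.1, 0.2, 0.4]
width: 0.0604
grip_force: 0.0
shift mm [ -1.3  -1.9 116.6] roll -0.3 F [0.07 0.19 0.39] tcp [0.4504 0.3252 0.4636] t 7.0333
```

Blue now leans about 10° right. Next I pick the red stand.

```bash
python3 -m creep '[[[-1,-2,30],0,60],[[-1,-2,65],0,60],[[-1,-2,95],0,60],[[-1,-2,114],0,60],[[-1,-2,114],0,60],[[-1,-2,114],0,20],[[-1,-2,114],0,20],[[-1,-2,114],0,20],[[-1,-2,114],0,20],[[-1,-2,114],0,20],[[-1,-2,114],0,20]]'; python3 go.py .449 .327 .165
```

```text
clock: 7.95
position: [0.4487, 0.3284, 0.3506]
tcp_rot: [1.0, 0.024, 0.001, -0.0]
ft_force: [0.1, -1.4, 4.8]
width: 0.0274
grip_force: 30.0
shift mm [0.2 1.4 3.6] roll -0.1 F [ 0.1  -1.44  4.75] tcp [0.4487 0.3284 0.3506] t 7.95
```

```bash
python3 -m creep '[[[0,0,-20],0,20],[[0,0,-50],0,20],[[0,0,-70],0,20],[[0,0,-70],0,20],[[0,0,-70],0,20]]'; python3 go.py .528 -.088 .24
```

```text
clock: 8.37
position: [0.4484, 0.3285, 0.4201]
tcp_rot: [1.0, 0.024, 0.001, -0.0]
ft_force: [-0.5, -0.6, -2.9]
width: 0.0275
grip_force: 30.0
shift mm [ 59.4 419.8  -2.1] roll -0.1 F [-0.46 -0.58 -2.95] tcp [0.4484 0.3285 0.4201] t 8.3667
```

```bash
python3 -m creep '[[[0,10,0],0,20],[[0,30,0],0,20],[[10,60,0],0,20],[[10,90,0],0,20],[[20,120,0],0,20],[[20,150,0],0,20],[[30,180,0],0,20],[[30,210,0],0,20],[[30,240,0],0,20],[[35,270,0],0,20],[[40,300,0],0,20],[[40,330,0],0,20],[[40,360,0],0,20],[[45,390,0],0,20],[[50,410,0],0,20],[[57,420,0],0,20],[[57,420,0],0,20],[[57,420,0],0,20],[[57,420,0],0,20],[[57,420,0],0,20]]'; python3 - <<'E'
from m import *
ims=[]
for n,(a,b,x,y) in {"scene":(90,330,130,430),"side":(90,330,180,480)}.items():
    c=eyes.capture(n);ims.append(cv2.resize(c["color"][a:b,x:y],(400,320)));W=cloud(c)
    m=masks(c)["red"]&(W[...,2]>.15)&(W[...,1]<.1)&(W[...,0]<.65);P=W[m];print(n,np.percentile(P,[3,50,97],axis=0).round(3).tolist() if len(P) else 0)
    k=masks(c)["black"]&(W[...,0]<.66)&(W[...,0]>.45)&(W[...,1]<.22)&(W[...,1]>-.15)&(abs(W[...,2]-.1)<.005)
    for y0 in(-.11,-.03,.08,.18):
        q=W[k&(abs(W[...,1]-y0)<.015)]
        if len(q)>10: print("blk",y0,len(q),np.percentile(q[:,0],[2,98]).round(4))
cv2.imwrite("pics/p1.png",np.hstack(ims))
E
python3 go.py .528 -.088 .165
```

```text
clock: 10.03
position: [0.5255, -0.0866, 0.4194]
tcp_rot: [1.0, 0.025, -0.0, -0.0]
ft_force: [0.7, -0.5, -3.3]
width: 0.0278
grip_force: 30.0
scene [[0.528, -0.094, 0.221], [0.537, -0.08, 0.257], [0.54, -0.073, 0.28]]
blk -0.11 222 [0.573  0.6395]
blk -0.03 481 [0.571 0.636]
blk 0.08 548 [0.5665 0.6305]
blk 0.18 557 [0.5622 0.6261]
side [[0.517, -0.079, 0.221], [0.524, -0.076, 0.229], [0.533, -0.074, 0.235]]
blk -0.11 36 [0.572  0.5889]
blk -0.03 101 [0.5673 0.6327]
blk 0.08 117 [0.5626 0.6279]
blk 0.18 330 [0.5581 0.6226]
shift mm [ 2.4  1.2 72.7] roll -0.0 F [-0.75  0.31 -3.11] tcp [ 0.5255 -0.087   0.4197] t 10.1333
```

View pics/p1.png

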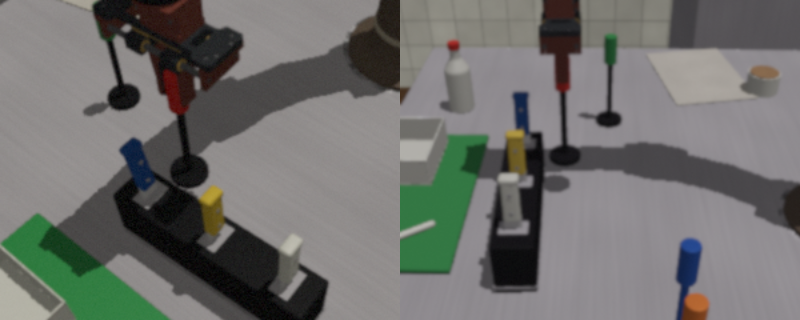

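The stand hangs upright in front of the blue knife, which leans right: foot at (190,170) in the left half and (565,155) in the right half. I lower it now.

```bash
python3 -m creep '[[[1,1,20],0,20],[[2,1,40],0,20],[[2,1,55],0,20],[[2,1,63],0,20],[[2,1,67],0,20],[[2,1,67],0,20],[[2,1,67],0,20]]'; python3 -m creep '[[[0,0,1],0,20],[[0,0,2],0,20],[[0,0,2],0,20],[[0,0,2],0,20]]'
```

```text
clock: 10.72
position: [0.528, -0.0889, 0.3533]
tcp_rot: [1.0, 0.024, 0.0, 0.0]
ft_force: [-0.7, -0.3, -2.7]
width: 0.0275
grip_force: 30.0
clock: 11.05
position: [0.5278, -0.0892, 0.351]
tcp_rot: [1.0, 0.024, 0.0, 0.0]
ft_force: [-0.0, -0.6, -2.8]
width: 0.0277
grip_force: 30.0
```

```bash
python3 -m creep '[[[0,0,1],0,20],[[0,0,1],0,20],[[0,0,1],0,20]]'; python3 -m creep '[[[0,0,1],0,20],[[0,0,1],0,20],[[0,0,1],0,20]]'
```

```text
clock: 11.3
position: [0.528, -0.0893, 0.3506]
tcp_rot: [1.0, 0.024, 0.001, 0.0]
ft_force: [-2.0, -1.2, 5.0]
width: 0.0273
grip_force: 30.0
clock: 11.55
position: [0.5282, -0.0893, 0.3506]
tcp_rot: [1.0, 0.024, 0.001, 0.0]
ft_force: [-3.3, 0.2, 12.5]
width: 0.0276
grip_force: 30.0
```

It is on the bench. I release and retreat straight up.

```bash
python3 -m creep '[[[0,0,-1],0,20],[[0,0,-1],0,34],[[0,0,-1],0,44],[[0,0,-1],0,50],[[0,0,-1],0,50],[[0,0,-1],0,50],[[0,0,-1],0,50],[[0,0,-20],0,50],[[0,0,-50],0,50],[[0,0,-80],0,50],[[0,0,-110],0,50],[[-40,0,-120],0,50],[[-80,0,-120],0,50],[[-120,0,-120],0,50],[[-150,0,-120],0,50],[[-150,0,-120],0,50],[[-150,0,-120],0,50]]'; python3 - <<'E'
from m import *
ims=[]
for n,(a,b,x,y) in {"scene":(90,330,130,430),"side":(90,330,180,480)}.items():
    c=eyes.capture(n);ims.append(cv2.resize(c["color"][a:b,x:y],(400,320)));W=cloud(c)
    for k,zr in(("red",(.15,.165)),("red",(.195,.215)),("blue",(.125,.14)),("blue",(.17,.185))):
        m=masks(c)[k]&(W[...,2]>zr[0])&(W[...,2]<zr[1])&(W[...,1]<.1)&(W[...,0]<.65)&(W[...,0]>.48);P=W[m]
        if len(P):print(n,k,zr,np.percentile(P,[3,50,97],axis=0).round(3)[:,:2].tolist())
cv2.imwrite("pics/p2.png",np.hstack(ims))
E
```

```text
clock: 12.97
position: [0.3768, -0.0966, 0.4693]
tcp_rot: [1.0, 0.023, 0.001, 0.001]
ft_force: [0.9, 1.0, 0.1]
width: 0.0497
grip_force: 0.0
scene red (0.15, 0.165) [[0.528, -0.092], [0.539, -0.08], [0.542, -0.075]]
scene red (0.195, 0.215) [[0.521, -0.097], [0.533, -0.085], [0.542, -0.075]]
scene blue (0.125, 0.14) [[0.595, -0.097], [0.612, -0.085], [0.617, -0.083]]
scene blue (0.17, 0.185) [[0.596, -0.1], [0.611, -0.093], [0.617, -0.091]]
side red (0.15, 0.165) [[0.519, -0.082], [0.527, -0.079], [0.536, -0.076]]
side red (0.195, 0.215) [[0.52, -0.089], [0.527, -0.079], [0.536, -0.076]]
side blue (0.125, 0.14) [[0.594, -0.087], [0.595, -0.086], [0.596, -0.085]]
side blue (0.17, 0.185) [[0.594, -0.098], [0.599, -0.095], [0.611, -0.091]]
```

View pics/p2.png

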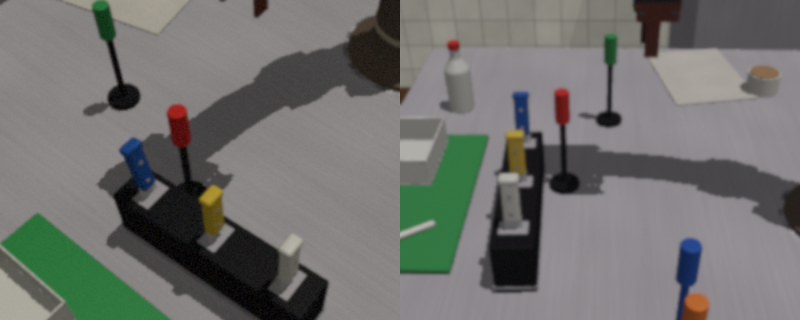

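The red stand is upright and free, with its foot at (565,182) in the right half, just in front of the blue knife. Blue still leans right, at (138,165) in the left half, and the arm is clear.

```bash
python3 -c "from bench import workorder; print(workorder.finish_job())"
```

```text
the job is handed in; nothing more can be done
None
```

The blue handle was the loose one: I leaned it left, then left it leaning about 10° to the right, stood the red stand upright close in front of it and let go, and handed the job in at about 13 s; I stopped feeling once blue gave, so yellow and white were not wiggled.

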